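Hold a grease gun's follower rod back for reloading

ROBOT

A 6-joint arm with a two-finger parallel gripper is mounted at the origin on the work surface. World frame = base frame: x ahead of the robot, y to its left, z up, the work surface at z = 0. Lengths are in m, angles in rad, forces in N, time in s.
With the tool pointing down it reaches from about 0.375 to 0.9 m from the base axis. Payload 3.1 kg.
Tool frame: the origin (TCP) lies midway between the tips of the shut fingers; the grasp point (between the pads) lies 19 mm behind it; z points along the fingers, y is the direction in which the jaws open and shut (so a half turn about z gives the same grasp; the last joint's range is limited). The gripper opens to 85 mm and grips with 20 to 120 N. Pads are 22 mm wide; open, the fingers measure 114 mm over their backs; the gripper's body (76 mm by 85 mm) begins 54 mm behind the grasp point. The pads swing forward as they close: fully open they stand 13 mm farther back than shut.
Start: joints at [-1.516, 0.527, 1.433, -0, 1.181, -0.178], TCP at [0.144, -0.608, 0.231] pointing down, gripper open.
Joint ranges: [-3.08, 3.08], [-0.75, 2.2], [0.22, 2.44], [-1.43, 4.57], [0, 2.65], [-2.85, 2.85]. Speed limits (rad/s): [2.79, 2.79, 3.14, 3.14, 3.14, 3.14].

INTERFACE

Orientations are given as a unit quaternion [x, y, z, w].
In Python, from station import manip gives the robot as it stands.
- The arm moves only by the tool play_rows, never from a script. Its argument "increments" is a list of rows, each a list of 3 entries, a list of its own where there are three numbers: the shift along the tool's x, y, z in m, then the turn, a rotation vector about the tool's x, y, z in rad, then the opening, from 0 (shut) to 1 (fully open). A call has 1 to 10 rows; each row is the pose to reach, as a shift and turn from the pose commanded when the call began, along the tool's axes at that moment; what a row does not reach only later rows make up. A row lasts 1/10 s, in which the tool goes at most 50 mm and 8.59 degrees, less where a joint would pass 70% of its speed; a pose out of reach is approached as far as the arm can. A call with a gripper value outside its range is refused whole. The fingers move at their own pace and stop on an object; "force" is the grip in N (left out, the last holds). Time passes only in rows, so rows that repeat a pose let the fingers close. It gives the time, the measured TCP pose, the force and the opening at its end, in the units of the state.
- manip.sense(): the state, without advancing time (a new reading comes with each control period).
- manip.snapshot(name): name is "scene" or "top" or "wrist"; returns (picture, depth): 384x512x3 uint8, red, green, blue; 384x512 float32, m along the optical axis (not along the pixel's ray), 0 where there is no reading.
- manip.camera_model(name): a dict with "camera_matrix" (3x3 intrinsics, pixels), "dist" ([k1, k2, p1, p2, k3] as OpenCV has them; the pictures are not rectified), "R" (3x3) and "t" (3): a world point X has camera coordinates R X + t. Camera axes: x right, y down, z forward; pixel columns grow to the right and rows downward; lengths in m; the calibration is good to about 2 mm. A picture is of the moment at which its call begins: read the wrist's pose just before it. camera_model takes no time and is no camera call; for the wrist camera it gives the pose at the moment of the call.
- manip.sign_off(): hands the job in, once; it reports no verdict.
Trained networks look in the newest picture that a camera, given by its name, has taken for a name from the list of things; names that differ only in an ending like _2 or _b are one class to them, and where a whole thing is asked for, a point or a joint stands for the part that bears it (a point fixed in the world has none). Each returns a list of dicts, best first, with "p" (0 to 1); they miss things now and then, are a little off and sometimes report something else, mostly with a low value. They report only what shows in the picture. A call takes as long as a camera call.
- manip.regions_of(camera, thing): "region" (384x512 bool, what is visible of it) and "rect" ([left, top, width, height] in pixels, round what is visible of it).
The state is a dict: "t": time; "q": joint angles; "qd": joint speeds; "tau": joint torques, N m; "tcp_pos": TCP position; "tool_rot": TCP orientation; "force": force on the tool from outside, world axes, zero at the start; "ft_torque": the same for the moment, N m; "finger_gap": opening from 0.0 (shut) to 1.0 (fully open).
Only numpy, scipy, OpenCV 4.12 (cv2) and the standard library are available. Lean on these libraries where they do the work, as an engineer would, in place of code of your own. Each camera call takes 0.05 s, during which the arm holds its last target.

TASK

I am reloading the small grease gun that is clamped in the bench vise. Stand the fresh cartridge upright on the bench beside the open mouth of the barrel, no more than about 12 cm from it, and let go of it; then draw the gun's spring-loaded follower rod out by its T-handle until the groove in the rod is level with the face of the rear cap, and finish holding it there, so that I can slide the cartridge in. Do not let the rod snap back, and leave the other things on the bench where they are.

Things in the scene. Friction and masses are not known exactly. Their poses are not given: they have to be found in the camera images.
- vise: Bench vise bolted down, a mini grease gun's barrel clamped in its jaws; fixed. Origin: on the bench under the jaws' middle; z up. Screw and tommy bar point along -x (to the robot) to 165 mm, anvil along +x to 135 mm; round base with lugs to 100 mm. Jaws 104 mm wide along y, 86 mm either way along x, 172 mm high. The barrel lies along y, its mouth at -y, rear cap and rod at +y.
- gun_mouth (a point): Centre of the open mouth of the barrel, a level grey tube 42 mm across with its axis 140 mm above the bench (vise frame 0, -110, 140 mm). Bare bench lies under the mouth and around it on the robot's side. Axes as the vise's.
- cap_face (a point): Centre of the outer face of the dark knurled rear cap, 48 mm across, where the follower rod comes out (vise frame 0, 80, 140 mm). Axes as the vise's.
- tbar (a point): Middle of the steel T-handle ending the rod: a round bar 10 mm thick, 90 mm long, lying level across the rod (along the vise's x), 140 mm above the bench. The rod, 8 mm thick (hub 14 mm), leaves its middle towards the cap, so each free arm of the T is about 38 mm long. At rest it stands 50 mm out from the cap's face (vise frame 0, 130, 140 mm). Axes as the vise's.
- groove (a point): Middle of the turned groove in the rod, 8 mm wide, 190 mm from the middle of the T-bar towards the barrel; hidden inside the barrel at rest, it comes to the cap's face when the rod has been drawn out 140 mm.
- rod (a joint): How far the follower rod is drawn out along the vise's +y, in m: 0 at rest, 0.140 with the groove level with the cap's face, 0.155 at its end stop. A spring pulls it back all the time: about 5 N at rest, 13 N at the groove (55 N/m), about 1 N of friction and a thick drag of 20 N per m/s. Let go, it runs home at up to 0.6 m/s.
- cartridge: The fresh grease cartridge: a closed white plastic tube with a plain paper band, aluminium lid with a pull ring on top, standing upright on the bench. 35 mm across (37 mm at the foot rim, lowest 8 mm), 140 mm high, about 0.15 kg. Origin: centre of its underside, z up. It is the only cartridge that stands; the spent one lies in the drip tray.
- gun_head: Bystander: the gun's unscrewed aluminium head with its lever and spout, lying on the bench, about 270 x 95 mm, 48 mm high.
- drip_tray: Bystander: steel tray 130 x 200 mm, 25 mm high, with the spent cartridge lying in it (39 mm high). Origin: centre of its underside.
- jar: Bystander: amber glass jar with a steel lid, 68 mm across, 85 mm high. Origin: centre of its underside.
- wrench: Bystander: steel wrench 190 mm long, lying flat.
- screwdriver: Bystander: black-handled screwdriver 200 mm long, lying.
- socket: Bystander: wrench socket 30 mm across, 40 mm high, standing.

How it is judged:
On the way:
1. the fresh cartridge stands upright on the bench beside the barrel's open mouth, let go (horizontal distance between cartridge and gun_mouth below 0.17 m and height (world z) of cartridge below 0.008 m and angle between cartridge's own z axis and vertical below 0.1 rad and linear speed of cartridge below 0.03 m/s and contact force between cartridge and the fingers below 0.1 N), for 0.3 s.
At the end, for the whole second after the job is handed in: Fresh cartridge upright on the bench (0.1 rad), released, at rest, its middle within 170 mm of the barrel's mouth seen from above; follower rod drawn out 140 +-7 mm (groove level with the cap's face), still, and held there by the fingers bearing on it with over 4 N (all of step 1 and value of joint rod between 0.133 and 0.147 m and velocity of joint rod between -0.02 and 0.02 m/s and contact force between the fingers and rod above 4 N); the arm keeps its last pose, push and grip.
It fails at once if the rod snaps back (runs home faster than 0.4 m/s) (velocity of joint rod below -0.4 m/s).
It fails at once if a bystander is moved more than 40 mm (distance of any of gun_head, drip_tray, jar, wrench, screwdriver, socket from where it was at the start of the episode above 0.04 m).
It also fails if it takes over 54 s, if anything falls off the work surface, if the arm or the gripper's body presses on something with over 40 N, if the wrist force passes 120 N, or if a joint passes its speed limit or range.

## Working session

There is one attempt and no reset: what is moved stays moved. The work goes in short steps, Python scripts to look and compute and a tool call to move; the robot and the scene stay as the last step left them, time stands still between calls to the robot, and variables do not carry over. Pictures are saved under pics/ and viewed, and the job is handed in when it is done.

Besides the shell and the picture viewer there is one more tool, called after "Request:" as name(argument=value, ...) on one line, values as JSON. play_rows: Moves the arm, as the interface text tells. Its arguments: {"type":"object","properties":{"increments":{"type":"array"},"force":{"type":"number"}},"required":["increments"]}

```bash
ls; mkdir -p pics; cat > h.py <<'E'
import numpy as np, cv2
from station import manip
from scipy.spatial.transform import Rotation as Rn
def snap(cam,name):
    m=manip.camera_model(cam); p,d=manip.snapshot(cam)
    cv2.imwrite(f'pics/{name}.png',p[:,:,::-1]); np.savez(f'/tmp/{name}.npz',p=p,d=d,K=m['camera_matrix'],dist=m['dist'],R=m['R'],t=m['t'])
    return p,d,m
def cloud(d,m):
    h,w=d.shape; u,v=np.meshgrid(np.arange(w),np.arange(h))
    pts=np.stack([u,v],-1).reshape(-1,1,2).astype(np.float64)
    n=cv2.undistortPoints(pts,np.array(m['camera_matrix'],float),np.array(m['dist'],float)).reshape(h,w,2)
    c=np.concatenate([n*d[...,None],d[...,None]],-1)
    X=(c-np.array(m['t']))@np.array(m['R']); X[d<=0]=np.nan
    return X
E
python3 - <<'E'
from h import *
s=manip.sense(); print(s)
for c in ['scene','top']:
    p,d,m=snap(c,c+'1'); X=cloud(d,m)
    print(c,m['camera_matrix'],m['R'],m['t'])
    for th in ['vise','cartridge','tbar','gun_head','jar','drip_tray','socket','wrench','screwdriver']:
        for r in manip.regions_of(c,th)[:2]:
            P=X[r['region']]; P=P[~np.isnan(P[:,0])]
            print(th,round(r['p'],2),r['rect'],len(P), np.round(np.percentile(P,[2,50,98],axis=0),3).tolist() if len(P) else '')
print(manip.sense()['t'])
E
```

```text
pics
{'t': 0.0, 'q': array([-1.51650752e+00,  5.28459948e-01,  1.43389504e+00, -1.70922403e-05,
        1.18140267e+00, -1.78505162e-01]), 'qd': array([-0.00022489,  0.00157286, -0.001166  , -0.00117431,  0.00028872,
        0.0005237 ]), 'tau': array([ 1.07663996e-03, -4.42343760e+01, -1.78022879e+01, -2.54586394e-05,
        8.46014125e-03, -7.97853687e-06]), 'tcp_pos': array([ 0.14416718, -0.60741203,  0.23033975]), 'tool_rot': array([ 9.93232556e-01,  1.16137496e-01,  5.93016123e-05, -1.08090856e-03]), 'force': array([-0.15565167,  0.13009675, -0.24370574]), 'ft_torque': array([ 0.01430104, -0.02806   ,  0.01247087]), 'finger_gap': 0.9968710065624437}
scene [[470.96820763   0.         249.5065299 ]
 [  0.         470.96820763 195.02946707]
 [  0.           0.           1.        ]] [[-0.83084197  0.55650747 -0.00103187]
 [ 0.35822714  0.53339707 -0.76626424]
 [-0.42588137 -0.63701413 -0.64252475]] [ 0.45092651 -0.15330554  1.64024161]
vise 0.59 [177.6, 138.8, 96.3, 89.1] 5117 [[0.446, -0.139, 0.006], [0.611, -0.024, 0.136], [0.721, 0.067, 0.172]]
cartridge 0.75 [330.9, 246.2, 18.
[... 2057 characters left out ...]
 0.231, 0.013]]
jar 0.64 [226.1, 131.1, 21.1, 18.8] 382 [[0.722, 0.07, 0.017], [0.747, 0.1, 0.083], [0.782, 0.13, 0.09]]
jar 0.33 [324.7, 128.7, 59.2, 55.4] 576 [[0.598, -0.386, 0.01], [0.701, -0.314, 0.029], [0.775, -0.205, 0.048]]
drip_tray 0.66 [108.4, 141.9, 65.3, 51.9] 2386 [[0.599, 0.333, -0.004], [0.673, 0.433, 0.003], [0.749, 0.536, 0.039]]
wrench 0.52 [199.4, 143.2, 24.8, 53.7] 294 [[0.585, 0.157, -0.001], [0.665, 0.193, 0.007], [0.751, 0.23, 0.013]]
screwdriver 0.49 [215.7, 246.3, 6.8, 28.2] 182 [[0.312, 0.157, 0.014], [0.355, 0.169, 0.023], [0.4, 0.182, 0.03]]
screwdriver 0.18 [247.1, 144.4, 80.2, 93.1] 3334 [[0.435, -0.157, 0.013], [0.581, -0.06, 0.16], [0.708, 0.053, 0.174]]
1.0
```

```bash
python3 - <<'E'
import cv2
for n in ['scene1','top1']:
    a=cv2.imread(f'pics/{n}.png'); cv2.imwrite(f'pics/{n}c.png',cv2.resize(a[110:390,100:400],None,fx=2.1,fy=2.1,interpolation=cv2.INTER_CUBIC))
E
```

```text
(no output)
```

View pics/scene1c.png

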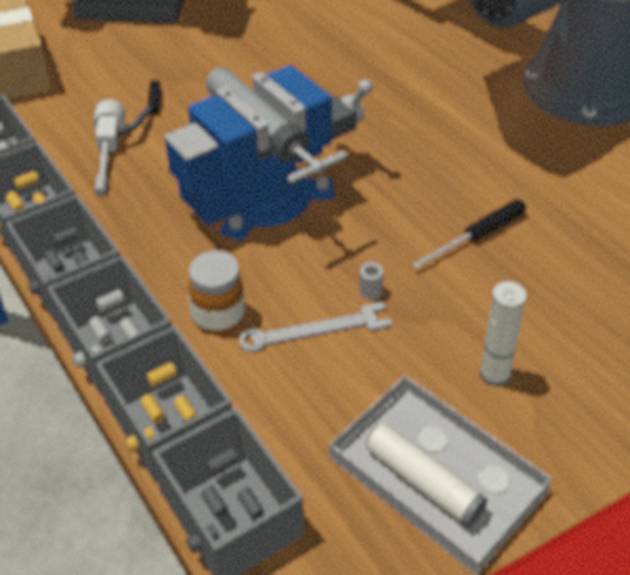

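View pics/top1c.png

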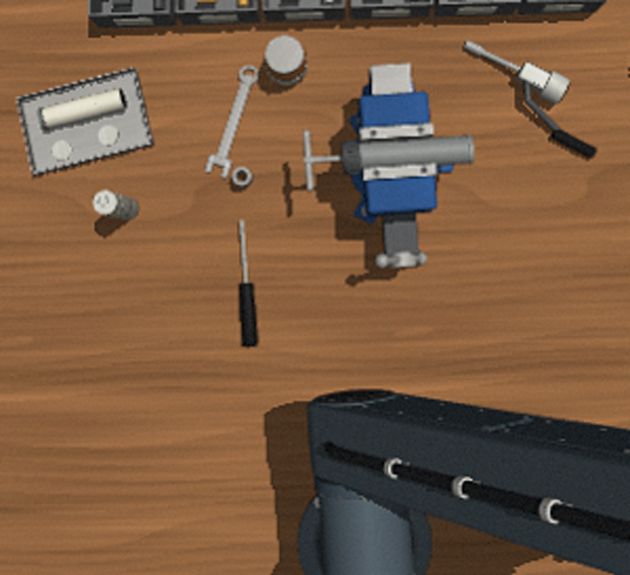

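The pictures agree: the vise is mid-bench with the T-handle at about (0.585, 0.07), the cartridge stands alone at about (0.53, 0.365), and the mouth points to -y with the gun head beyond it. Next I need the vise yaw, the T-bar axis and the cartridge axis.

```bash
python3 - <<'E'
from h import *
allP=[]
for n in ['scene1','top1']:
    z=np.load(f'/tmp/{n}.npz'); m=dict(camera_matrix=z['K'],dist=z['dist'],R=z['R'],t=z['t'])
    X=cloud(z['d'],m).reshape(-1,3); X=X[~np.isnan(X[:,0])]
    # tbar
    T=X[(abs(X[:,2]-.143)<.012)&(X[:,1]>.045)&(X[:,1]<.1)&(abs(X[:,0]-.585)<.07)]
    print(n,'tbar',len(T),T.mean(0)); 
    c=T[:,:2].mean(0); B=T[abs(T[:,1]-c[1])<.02][:,:2]; vx,vy,x0,y0=cv2.fitLine(B.astype(np.float32),cv2.DIST_HUBER,0,.01,.01).ravel(); print(' dir',np.degrees(np.arctan2(vy,vx)),'ends',np.sort(((B-[x0,y0])@[vx,vy]))[[0,3,-4,-1]],x0,y0, T[:,2].max())
    # barrel: z .15-.163
    Bb=X[(X[:,2]>.135)&(X[:,2]<.168)&(X[:,1]<-.12)&(X[:,1]>-.25)&(abs(X[:,0]-.57)<.06)]
    print(' barrel',len(Bb),np.percentile(Bb,[1,50,99],axis=0).round(3).tolist())
    top=X[(X[:,2]>.155)&(X[:,1]<.03)&(X[:,1]>-.2)&(abs(X[:,0]-.57)<.2)&(X[:,2]<.166)]
    for y in np.arange(-.2,.03,.02):
        s=top[abs(top[:,1]-y)<.01]
        if len(s): print('  y',round(y,2),len(s),np.round(np.median(s[:,0]),3),s[:,2].max().round(3))
    J=X[(X[:,2]>.168)&(X[:,2]<.178)&(abs(X[:,0]-.57)<.15)&(abs(X[:,1]+.06)<.12)]
    r=cv2.minAreaRect(J[:,:2].astype(np.float32)); print(' jaws',len(J),r)
    C=X[(X[:,2]>.01)&(abs(X[:,0]-.53)<.05)&(abs(X[:,1]-.365)<.05)]
    tp=C[C[:,2]>.135]; print(' cart top',len(tp),tp.mean(0),tp.min(0),tp.max(0))
    # circle fit on body
    from scipy.optimize import least_squares
    b=C[(C[:,2]>.02)&(C[:,2]<.13)]
    o=least_squares(lambda p:np.hypot(b[:,0]-p[0],b[:,1]-p[1])-.0175,[.53,.365],loss='soft_l1',f_scale=.002); print(' cart body',len(b),o.x,o.cost)
E
```

```text
scene1 tbar 132 [0.58737085 0.06924565 0.14247975]
 dir 2.9751847 ends [-0.03625077 -0.03178954  0.05111384  0.05354768] 0.5768842 0.07079044 0.1493922182706866
 barrel 135 [[0.577, -0.171, 0.136], [0.601, -0.151, 0.157], [0.615, -0.122, 0.163]]
  y -0.18 2 0.594 0.159
  y -0.16 37 0.598 0.165
  y -0.14 34 0.595 0.163
  y -0.12 35 0.593 0.164
  y -0.1 53 0.592 0.166
  y -0.08 58 0.593 0.166
  y -0.06 61 0.589 0.166
  y -0.04 58 0.589 0.166
  y -0.02 167 0.585 0.166
  y -0.0 99 0.601 0.166
  y 0.02 43 0.589 0.165
 jaws 803 ((0.5901853442192078, -0.061120957136154175), (0.1680321842432022, 0.10822607576847076), 2.2267048358917236)
 cart top 152 [0.53277923 0.36975984 0.13934414] [0.51141938 0.35195795 0.13500034] [0.54920782 0.38686896 0.14295673]
 cart body 463 [0.53094989 0.36822948] 0.0002861292973309534
top1 tbar 115 [0.58061413 0.06523797 0.14380039]
 dir 1.9229141 ends [-0.04430496 -0.04115886  0.0386575   0.04324442] 0.58294576 0.066689685 0.14970904361998605
 barrel 236 [[0.57, -0.173, 0.14], [0.588, -0.146, 0.157], [0.61, -0.121, 0.165]]
  y -0.18 8 0.591 0.162
  y -0.16 60 0.589 0.164
  y -0.14 54 0.59 0.165
  y -0.12 61 0.587 0.166
  y -0.1 72 0.588 0.166
  y -0.08 93 0.594 0.166
  y -0.06 93 0.588 0.166
  y -0.04 95 0.586 0.166
  y -0.02 85 0.586 0.166
  y -0.0 80 0.583 0.166
  y 0.02 22 0.583 0.166
 jaws 1122 ((0.5862250328063965, -0.055548883974552155), (0.1703592836856842, 0.11770929396152496), 2.5105392932891846)
 cart top 103 [0.52828501 0.36503234 0.13948026] [0.51086926 0.34838726 0.13505065] [0.54488481 0.38289174 0.14797614]
 cart body 93 [0.52818203 0.36536743] 1.3572278593922447e-05
```

```bash
cat >> h.py <<'E'
def rel(*wps,yaw=None):
    s=manip.sense(); R=Rn.from_quat(s['tool_rot']); p=np.array(s['tcp_pos'])
    y0=np.arctan2(R.as_matrix()[1,0],R.as_matrix()[0,0])
    print('t',round(s['t'],2),'tcp',p.round(4),'yaw',y0.round(4),'F',np.round(s['force'],1),'gap',round(s['finger_gap'],3),'q',np.round(s['q'],2))
    tilt=R.as_matrix()[:,2]; print('toolz',tilt.round(4))
    for w in wps: print(w,'->',R.inv().apply(np.array(w)-p).round(4))
    if yaw is not None:
        print('turn',(R.inv()*Rn.from_euler('ZX',[yaw,np.pi])).as_rotvec().round(4))
E
python3 - <<'E'
from h import *
rel((.2,-.59,.3),(.45,-.4,.32),(.56,-.1,.33),(.55,.1,.33),(.53,.367,.28),yaw=.04)
E
```

```text
t 1.0 tcp [ 0.1442 -0.6081  0.2313] yaw 0.2329 F [0.5 0.6 0.6] gap 1.003 q [-1.52  0.53  1.43 -0.    1.18 -0.18]
toolz [-0.  0. -1.]
(0.2, -0.59, 0.3) -> [ 0.0584 -0.0047 -0.0687]
(0.45, -0.4, 0.32) -> [ 0.3455 -0.1319 -0.0887]
(0.56, -0.1, 0.33) -> [ 0.5218 -0.3984 -0.0987]
(0.55, 0.1, 0.33) -> [ 0.5582 -0.5954 -0.0987]
(0.53, 0.367, 0.28) -> [ 0.6004 -0.8598 -0.0487]
turn [-0.      0.      0.1929]
```

Request:
play_rows(increments=[[[0.03,-0.002,-0.035],[0,0,0.05],1],[[0.06,-0.005,-0.07],[0,0,0.1],1],[[0.105,-0.025,-0.075],[0,0,0.15],1],[[0.15,-0.045,-0.08],[0,0,0.193],1],[[0.2,-0.065,-0.085],[0,0,0.193],1],[[0.245,-0.085,-0.09],[0,0,0.193],1],[[0.29,-0.107,-0.09],[0,0,0.193],1],[[0.335,-0.13,-0.09],[0,0,0.193],1],[[0.365,-0.165,-0.092],[0,0,0.193],1],[[0.392,-0.205,-0.094],[0,0,0.193],1]], force=40)

```text
t: 2.0
tcp_pos: [0.48, -0.3167, 0.3251]
tool_rot: [1.0, 0.02, 0.0, 0.0]
force: [-0.1, -0.2, 0.1]
finger_gap: 1.001
```

```bash
python3 - <<'E'
from h import *
rel((.56,-.1,.33),(.55,.1,.33),(.53,.367,.28),yaw=.04)
E
```

```text
t 2.0 tcp [ 0.48   -0.3167  0.3251] yaw 0.0403 F [-0.1 -0.2  0.1] gap 1.001 q [-0.78  0.36  1.44  0.    1.34  0.75]
toolz [ 7.e-04 -2.e-04 -1.e+00]
(0.56, -0.1, 0.33) -> [ 0.0887 -0.2133 -0.0048]
(0.55, 0.1, 0.33) -> [ 0.0867 -0.4135 -0.0049]
(0.53, 0.367, 0.28) -> [ 0.0775 -0.6811  0.0451]
turn [ 0.0002 -0.0007  0.0003]
```

Request:
play_rows(increments=[[[0.02,-0.045,-0.003],[0,0,0],1],[[0.04,-0.09,-0.004],[0,0,0],1],[[0.06,-0.135,-0.005],[0,0,0],1],[[0.075,-0.18,-0.005],[0,0,0],1],[[0.085,-0.228,-0.005],[0,0,0],1],[[0.087,-0.276,-0.005],[0,0,0],1],[[0.087,-0.324,-0.005],[0,0,0],1],[[0.086,-0.372,-0.005],[0,0,0],1],[[0.085,-0.42,-0.005],[0,0,0],1],[[0.084,-0.468,0.0],[0,0,0],1]])

```text
t: 3.0
tcp_pos: [0.5437, 0.1547, 0.3261]
tool_rot: [1.0, 0.02, 0.001, -0.0]
force: [0.1, 0.2, 0.2]
finger_gap: 1.003
```

```bash
python3 - <<'E'
from h import *
rel((.53,.3,.26),(.53,.367,.26),(.53,.367,.088),yaw=.04)
E
```

```text
t 3.0 tcp [0.5437 0.1547 0.3261] yaw 0.0398 F [0.1 0.2 0.2] gap 1.003 q [ 0.08  0.35  1.46 -0.    1.33  1.61]
toolz [ 2.2e-03  1.0e-04 -1.0e+00]
(0.53, 0.3, 0.26) -> [-0.0081 -0.1457  0.0661]
(0.53, 0.367, 0.26) -> [-0.0054 -0.2126  0.0661]
(0.53, 0.367, 0.088) -> [-0.0058 -0.2126  0.2381]
turn [-0.     -0.0022 -0.0002]
```

Request:
play_rows(increments=[[[-0.002,-0.048,0.01],[0,0,0],1],[[-0.003,-0.095,0.02],[0,0,0],1],[[-0.004,-0.14,0.03],[0,0,0],1],[[-0.005,-0.18,0.04],[0,0,0],1],[[-0.005,-0.2,0.045],[0,0,0],1],[[-0.005,-0.21,0.05],[0,0,0],1],[[-0.005,-0.21,0.05],[0,0,0],1]])

```text
t: 3.7
tcp_pos: [0.5296, 0.3631, 0.2743]
tool_rot: [1.0, 0.021, -0.001, 0.0]
force: [0.2, -0.2, -0.9]
finger_gap: 1.003
```

```bash
python3 - <<'E'
from h import *
p,d,m=snap('wrist','w1'); X=cloud(d,m)
for r in manip.regions_of('wrist','cartridge')[:2]:
    P=X[r['region']]; P=P[~np.isnan(P[:,0])]; print(r['p'],r['rect'],len(P),np.percentile(P,[2,50,98],axis=0).round(3).tolist())
    t=P[abs(P[:,2]-.14)<.006]; print('top',len(t),t[:,:2].min(0),t[:,:2].max(0), t.mean(0), cv2.minEnclosingCircle(t[:,:2].astype(np.float32)) if len(t) else '')
rel((.53,.367,.088),yaw=.04)
E
```

```text
0.68 [231.3, 149.1, 33.8, 51.0] 1447 [[0.515, 0.351, 0.003], [0.537, 0.367, 0.14], [0.548, 0.383, 0.143]]
top 992 [0.51318259 0.34992069] [0.5476387  0.38454993] [0.53095704 0.36721725 0.14071901] ((0.530268132686615, 0.3672698140144348), 0.01777665503323078)
t 3.8 tcp [0.5305 0.3615 0.2754] yaw 0.0393 F [0.7 0.2 1. ] gap 1.0 q [ 0.42  0.51  1.34 -0.    1.3   1.96]
toolz [-1.e-04 -8.e-04 -1.e+00]
(0.53, 0.367, 0.088) -> [-0.0003 -0.0057  0.1873]
turn [ 0.0008  0.0001 -0.0007]
```

View pics/w1.png

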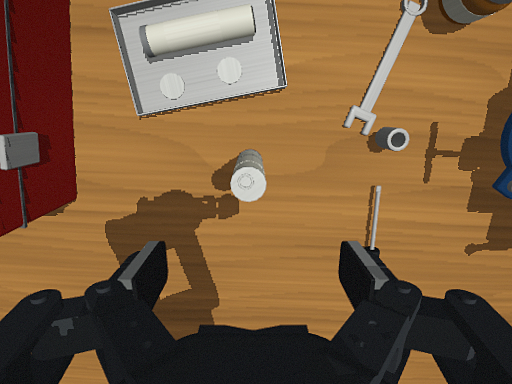

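The wrist view shows the cartridge lid at pixel (248,183), which puts its top at (0.530, 0.367, 0.140). That matches the first fix, and nothing is near the fingers.

Request:
play_rows(increments=[[[0,-0.006,0.03],[0,0,0],1],[[0,-0.006,0.07],[0,0,0],1],[[0,-0.006,0.11],[0,0,0],1],[[0,-0.006,0.145],[0,0,0],1],[[0,-0.006,0.17],[0,0,0],1],[[0,-0.006,0.187],[0,0,0],1],[[0,-0.006,0.187],[0,0,0],1],[[0,-0.006,0.187],[0,0,0],0.3],[[0,-0.006,0.187],[0,0,0],0.3],[[0,-0.006,0.187],[0,0,0],0.3]], force=40)

```text
t: 4.8
tcp_pos: [0.5312, 0.3686, 0.0901]
tool_rot: [1.0, 0.02, 0.001, -0.001]
force: [-0.1, -0.7, -0.4]
finger_gap: 0.515
```

Request:
play_rows(increments=[[[0,0,0],[0,0,0],0.2],[[0,0,0],[0,0,0],0.2],[[0,0,0],[0,0,0],0.2],[[0,0,0],[0,0,0],0.2]])

```text
t: 5.2
tcp_pos: [0.5309, 0.3685, 0.0899]
tool_rot: [1.0, 0.02, 0.001, -0.0]
force: [-0.6, -1.6, 6.5]
finger_gap: 0.401
```

```bash
python3 - <<'E'
from h import *
rel((.53,.367,.30))
E
```

```text
t 5.2 tcp [0.5309 0.3685 0.0899] yaw 0.0402 F [-0.6 -1.6  6.5] gap 0.401 q [ 0.43  0.73  1.49 -0.    0.92  1.97]
toolz [ 2.4e-03  5.0e-04 -1.0e+00]
(0.53, 0.367, 0.3) -> [-0.0005  0.0014 -0.2101]
```

Request:
play_rows(increments=[[[0,0,-0.01],[0,0,0],0.2],[[0,0,-0.03],[0,0,0],0.2],[[0,0,-0.06],[0,0,0],0.2],[[0,0,-0.1],[0,0,0],0.2],[[0,0,-0.14],[0,0,0],0.2],[[0,0,-0.175],[0,0,0],0.2],[[0,0,-0.2],[0,0,0],0.2],[[0,0,-0.215],[0,0,0],0.2],[[0,0,-0.22],[0,0,0],0.2]])

```text
t: 6.1
tcp_pos: [0.5304, 0.3689, 0.3109]
tool_rot: [1.0, 0.02, 0.002, -0.001]
force: [0.7, 0.1, -1.5]
finger_gap: 0.399
```

```bash
python3 - <<'E'
from h import *
snap('wrist','w2')
rel((.52,.1,.32),(.50,-.1,.32),(.515,-.23,.30),(.515,-.23,.092),yaw=.04)
E
```

```text
t 6.15 tcp [0.5302 0.3688 0.3103] yaw 0.0401 F [ 0.1 -0.1 -0.9] gap 0.399 q [0.43 0.48 1.28 0.   1.37 1.97]
toolz [ 0.0025  0.0015 -1.    ]
(0.52, 0.1, 0.32) -> [-0.021   0.2682 -0.0101]
(0.5, -0.1, 0.32) -> [-0.049   0.4672 -0.0105]
(0.515, -0.23, 0.3) -> [-0.0393  0.5977  0.0094]
(0.515, -0.23, 0.092) -> [-0.0398  0.598   0.2174]
turn [-0.0014 -0.0026  0.0001]
```

View pics/w2.png

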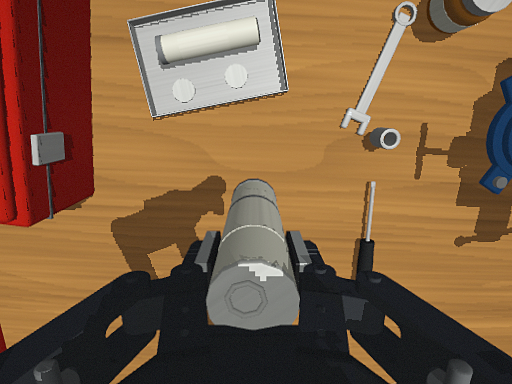

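The cartridge is held square between the pads (column 255). I'm carrying it over the vise with its bottom at about 0.22 m.

Request:
play_rows(increments=[[[-0.002,0.02,-0.004],[0,0,0],0.2],[[-0.005,0.055,-0.008],[0,0,0],0.2],[[-0.008,0.095,-0.01],[0,0,0],0.2],[[-0.011,0.14,-0.01],[0,0,0],0.2],[[-0.014,0.185,-0.01],[0,0,0],0.2],[[-0.018,0.23,-0.01],[0,0,0],0.2],[[-0.022,0.275,-0.01],[0,0,0],0.2],[[-0.028,0.32,-0.01],[0,0,0],0.2],[[-0.034,0.365,-0.01],[0,0,0],0.2],[[-0.04,0.41,-0.01],[0,0,0],0.2]])

```text
t: 7.15
tcp_pos: [0.5044, -0.0449, 0.3171]
tool_rot: [1.0, 0.02, -0.002, -0.0]
force: [0.4, 0.8, -0.0]
finger_gap: 0.402
```

Request:
play_rows(increments=[[[-0.002,0.045,0],[0,0,0],0.2],[[0,0.085,0],[0,0,0],0.2],[[0.001,0.12,0],[0,0,0],0.2],[[0.001,0.15,0],[0,0,0],0.2],[[0.001,0.175,0],[0,0,0],0.2],[[0.001,0.187,0],[0,0,0],0.2],[[0.001,0.187,0],[0,0,0],0.2]])

```text
t: 7.85
tcp_pos: [0.5139, -0.2309, 0.3172]
tool_rot: [1.0, 0.019, -0.001, -0.001]
force: [0.0, -0.2, -1.6]
finger_gap: 0.398
```

```bash
python3 - <<'E'
from h import *
p,d,m=snap('wrist','w3')
rel((.515,-.235,.30),(.515,-.235,.092),yaw=.04)
E
```

```text
t 7.9 tcp [ 0.5139 -0.2295  0.3174] yaw 0.0384 F [-0.7  0.6 -1.4] gap 0.398 q [-0.62  0.35  1.48  0.    1.31  0.91]
toolz [-0.0019  0.0021 -1.    ]
(0.515, -0.235, 0.3) -> [0.0009 0.0056 0.0173]
(0.515, -0.235, 0.092) -> [0.0013 0.006  0.2253]
turn [-0.0022  0.0019 -0.0016]
```

View pics/w3.png

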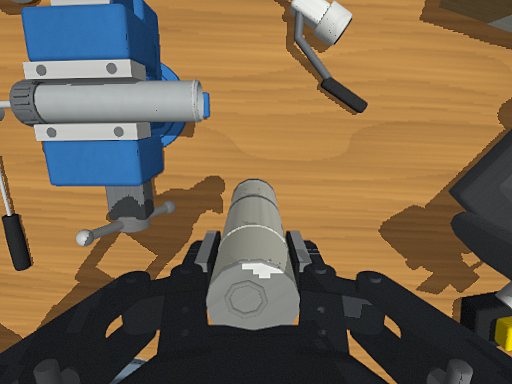

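Request:
play_rows(increments=[[[0.001,0.003,0.03],[0,0,0],0.2],[[0.001,0.006,0.07],[0,0,0],0.2],[[0.001,0.006,0.11],[0,0,0],0.2],[[0.001,0.006,0.15],[0,0,0],0.2],[[0.001,0.006,0.185],[0,0,0],0.2],[[0.001,0.006,0.208],[0,0,0],0.2],[[0.001,0.006,0.218],[0,0,0],0.2],[[0.001,0.006,0.223],[0,0,0],0.2],[[0.001,0.006,0.224],[0,0,0],0.2],[[0.001,0.006,0.224],[0,0,0],0.2]])

```text
t: 8.9
tcp_pos: [0.5169, -0.2359, 0.0955]
tool_rot: [1.0, 0.02, 0.001, 0.001]
force: [0.2, 0.6, -1.6]
finger_gap: 0.403
```

```bash
python3 - <<'E'
from h import *
rel((.515,-.235,.0905),yaw=.04)
E
```

```text
t 8.9 tcp [ 0.5169 -0.2359  0.0955] yaw 0.0402 F [ 0.2  0.6 -1.6] gap 0.403 q [-0.62  0.64  1.69  0.    0.81  0.91]
toolz [ 0.002  -0.0014 -1.    ]
(0.515, -0.235, 0.0905) -> [-0.0019 -0.001   0.005 ]
turn [ 0.0014 -0.0019  0.0002]
```

Still about 5 mm in the air, so I'm creeping down to contact.

Request:
play_rows(increments=[[[0,0,0.002],[0,0,0],0.2],[[0,0,0.004],[0,0,0],0.2],[[0,0,0.005],[0,0,0],0.2],[[0,0,0.005],[0,0,0],0.2]])

```text
t: 9.3
tcp_pos: [0.5163, -0.2359, 0.0899]
tool_rot: [1.0, 0.02, 0.0, 0.0]
force: [-0.6, 1.1, 3.1]
finger_gap: 0.396
```

It's in contact now (about +4.6 N). Opening.

Request:
play_rows(increments=[[[0,0,0],[0,0,0],0.45],[[0,0,0],[0,0,0],0.5],[[0,0,0],[0,0,0],0.7],[[0,0,0],[0,0,0],0.9],[[0,0,0],[0,0,0],1.0],[[0,0,0],[0,0,0],1.0],[[0,0,0],[0,0,0],1.0],[[0,0,-0.01],[0,0,0],1.0],[[0,0,-0.03],[0,0,0],1.0],[[0,0,-0.06],[0,0,0],1.0]])

```text
t: 10.3
tcp_pos: [0.5151, -0.235, 0.1491]
tool_rot: [1.0, 0.02, -0.001, -0.001]
force: [0.8, 0.1, 0.4]
finger_gap: 0.997
```

Request:
play_rows(increments=[[[0,0,-0.04],[0,0,0],1.0],[[0,0,-0.08],[0,0,0],1.0],[[0,0,-0.12],[0,0,0],1.0],[[0,0,-0.155],[0,0,0],1.0],[[0,0,-0.17],[0,0,0],1.0]])

```text
t: 10.8
tcp_pos: [0.5173, -0.2364, 0.3244]
tool_rot: [1.0, 0.02, 0.003, 0.002]
force: [-0.2, -0.9, -0.2]
finger_gap: 0.998
```

```bash
python3 - <<'E'
from h import *
p,d,m=snap('wrist','w4'); X=cloud(d,m)
for r in manip.regions_of('wrist','cartridge')[:1]:
    P=X[r['region']]; P=P[~np.isnan(P[:,0])]; print(r['p'],r['rect'])
    t=P[abs(P[:,2]-.14)<.006]; print('top',len(t), t.mean(0), cv2.minEnclosingCircle(t[:,:2].astype(np.float32)) if len(t) else '')
rel((.515,-.235,.32),(.53,-.03,.32),(.557,.067,.28),(.557,.067,.121),yaw=.04)
E
```

```text
0.62 [241.9, 146.5, 26.7, 44.1]
top 697 [ 0.51661509 -0.23726601  0.14078901] ((0.5158645510673523, -0.23718495666980743), 0.017489910125732422)
t 10.9 tcp [ 0.5173 -0.2364  0.3232] yaw 0.04 F [ 0.3  0.4 -0.5] gap 1.004 q [-0.63  0.35  1.46  0.    1.32  0.91]
toolz [ 0.0062 -0.0044 -1.    ]
(0.515, -0.235, 0.32) -> [-0.0023 -0.0015  0.0032]
(0.53, -0.03, 0.32) -> [ 0.0209 -0.2057  0.0023]
(0.557, 0.067, 0.28) -> [ 0.0515 -0.3018  0.0421]
(0.557, 0.067, 0.121) -> [ 0.0505 -0.3025  0.2011]
turn [ 0.0047 -0.0061 -0.0001]
```

View pics/w4.png

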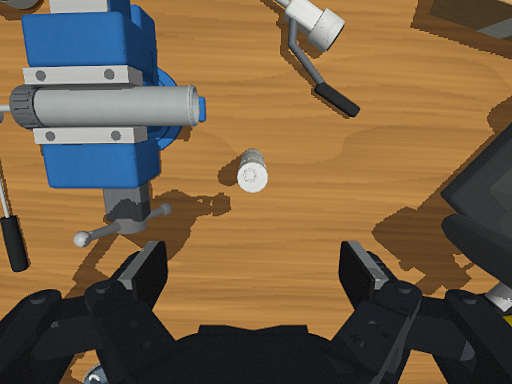

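The cartridge stands free at pixel (252,175), at (0.516, -0.237), upright and about 0.10 m from the mouth. Next stop is above the T-handle.

Request:
play_rows(increments=[[[0.005,-0.045,0],[0,0,0],1],[[0.01,-0.09,0],[0,0,0],1],[[0.015,-0.135,0],[0,0,0],1],[[0.02,-0.18,0],[0,0,0],0.6],[[0.03,-0.225,0.005],[0,0,0],0.5],[[0.04,-0.265,0.01],[0,0,0],0.45],[[0.048,-0.29,0.015],[0,0,0],0.45],[[0.05,-0.301,0.02],[0,0,0],0.45],[[0.05,-0.301,0.02],[0,0,0],0.45],[[0.05,-0.301,0.02],[0,0,0],0.45]])

```text
t: 11.9
tcp_pos: [0.5535, 0.0662, 0.2986]
tool_rot: [1.0, 0.02, -0.001, 0.0]
force: [-0.5, -0.7, -0.4]
finger_gap: 0.449
```

```bash
python3 - <<'E'
from h import *
p,d,m=snap('wrist','w5'); X=cloud(d,m).reshape(-1,3); X=X[~np.isnan(X[:,0])]
T=X[(X[:,2]>.128)&(X[:,2]<.152)&(X[:,1]>.055)&(X[:,1]<.085)&(abs(X[:,0]-.583)<.06)]
print(len(T),T.min(0),T.max(0),np.percentile(T[:,2],95))
r=cv2.minAreaRect(T[:,:2].astype(np.float32)); print(r)
for a,b in [(.535,.555),(.555,.573),(.593,.61),(.61,.63)]:
    q=T[(T[:,0]>a)&(T[:,0]<b)]; print(a,b,len(q),np.percentile(q[:,1],[3,50,97]).round(4),q[:,2].max() if len(q) else '')
R=X[(X[:,2]>.13)&(X[:,2]<.152)&(X[:,1]>.03)&(X[:,1]<.058)&(abs(X[:,0]-.583)<.03)]
print('rod',len(R),np.percentile(R,[3,50,97],axis=0).round(4).tolist())
C=X[(X[:,2]>.14)&(X[:,2]<.168)&(X[:,1]>-.01)&(X[:,1]<.04)&(abs(X[:,0]-.585)<.03)]
print('cap',np.percentile(C,[2,50,98],axis=0).round(4).tolist())
rel((.557,.067,.121),yaw=.04)
E
```

```text
880 [0.53857666 0.05500402 0.13991932] [0.62682839 0.07276784 0.14892556] 0.14732949451904498
((0.58279949426651, 0.06357990950345993), (0.0882376953959465, 0.017426179721951485), 2.0560684204101562)
0.535 0.555 126 [0.0615 0.0658 0.0701] 0.14724457665543755
0.555 0.573 154 [0.0621 0.0665 0.0708] 0.14710565301251194
0.593 0.61 169 [0.0627 0.0672 0.072 ] 0.14758359284499592
0.61 0.63 168 [0.0634 0.0683 0.0726] 0.14751200394151934
rod 208 [[0.5799, 0.0306, 0.1413], [0.584, 0.0437, 0.144], [0.5875, 0.057, 0.1457]]
cap [[0.563, -0.0089, 0.1415], [0.5865, 0.0074, 0.1603], [0.6081, 0.0359, 0.166]]
t 11.95 tcp [0.5538 0.0658 0.299 ] yaw 0.0386 F [-0.   1.   0.8] gap 0.447 q [-0.08  0.36  1.52 -0.    1.26  1.45]
toolz [-9.e-04 -7.e-04 -1.e+00]
(0.557, 0.067, 0.121) -> [ 0.0034 -0.0012  0.178 ]
turn [ 0.0006  0.0009 -0.0014]
```

View pics/w5.png

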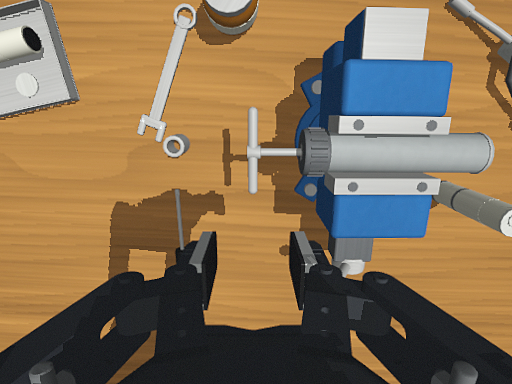

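The wrist view shows the T-bar vertical at column 252, rows 108-190. It is clear of everything, with the rod going right to the cap. Bar centre is (0.583, 0.067), yaw about 2.1°, top at 0.147. I'll grip the robot-side arm at x≈0.557.

Request:
play_rows(increments=[[[0.003,-0.001,0.03],[0,0,0],0.45],[[0.003,-0.001,0.07],[0,0,0],0.45],[[0.003,-0.001,0.11],[0,0,0],0.45],[[0.003,-0.001,0.14],[0,0,0],0.45],[[0.003,-0.001,0.16],[0,0,0],0.45],[[0.003,-0.001,0.172],[0,0,0],0.45],[[0.003,-0.001,0.178],[0,0,0],0.45],[[0.003,-0.001,0.178],[0,0,0],0.45],[[0.003,-0.001,0.178],[0,0,0],0.45]])

```text
t: 12.85
tcp_pos: [0.5579, 0.0678, 0.1224]
tool_rot: [1.0, 0.02, 0.001, 0.0]
force: [-0.5, 0.2, 0.8]
finger_gap: 0.447
```

```bash
python3 - <<'E'
from h import *
rel((.557,.0665,.121),yaw=.037)
E
```

```text
t 12.85 tcp [0.5579 0.0678 0.1224] yaw 0.0393 F [-0.5  0.2  0.8] gap 0.447 q [-0.08  0.59  1.69 -0.    0.86  1.45]
toolz [ 2.2e-03 -2.0e-04 -1.0e+00]
(0.557, 0.0665, 0.121) -> [-0.001   0.0013  0.0014]
turn [ 0.0003 -0.0022  0.0023]
```

Request:
play_rows(increments=[[[0,0.001,0.001],[0,0,0],0.3],[[0,0.001,0.001],[0,0,0],0.2],[[0,0.001,0.001],[0,0,0],0.1],[[0,0.001,0.001],[0,0,0],0.0],[[0,0.001,0.001],[0,0,0],0.0],[[0,0.001,0.001],[0,0,0],0.0],[[0,0.001,0.001],[0,0,0],0.0]], force=90)

```text
t: 13.55
tcp_pos: [0.5575, 0.0667, 0.1212]
tool_rot: [1.0, 0.02, 0.001, 0.001]
force: [-1.8, -2.7, 5.7]
finger_gap: 0.077
```

```bash
python3 - <<'E'
from h import *
snap('wrist','w6')
rel()
E
```

```text
t 13.6 tcp [0.5575 0.0667 0.1212] yaw 0.0403 F [-0.9 -3.4  6.1] gap 0.081 q [-0.08  0.59  1.69 -0.    0.85  1.45]
toolz [ 0.0012 -0.001  -1.    ]
```

View pics/w6.png

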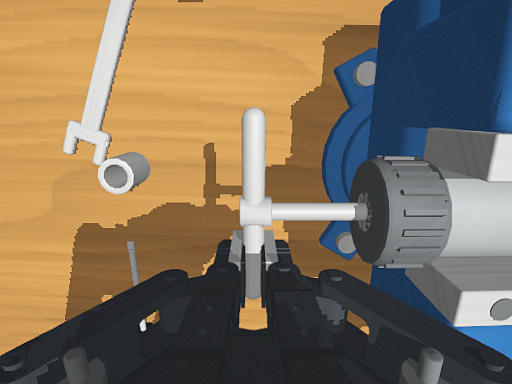

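The bar sits between the pads at (252,240). Pulling straight along tool -y, slowly.

Request:
play_rows(increments=[[[0,-0.002,0],[0,0,0],0],[[0,-0.005,0],[0,0,0],0],[[0,-0.009,0],[0,0,0],0],[[0,-0.014,0],[0,0,0],0],[[0,-0.019,0],[0,0,0],0],[[0,-0.024,0],[0,0,0],0],[[0,-0.029,0],[0,0,0],0],[[0,-0.034,0],[0,0,0],0],[[0,-0.038,0],[0,0,0],0],[[0,-0.04,0],[0,0,0],0]])

```text
t: 14.6
tcp_pos: [0.556, 0.1053, 0.1212]
tool_rot: [1.0, 0.021, 0.001, 0.002]
force: [-1.3, -8.7, 6.4]
finger_gap: 0.081
```

```bash
python3 - <<'E'
from h import *
p,d,m=snap('wrist','w7'); X=cloud(d,m).reshape(-1,3); X=X[~np.isnan(X[:,0])]
T=X[(X[:,2]>.13)&(X[:,2]<.152)&(X[:,1]>.08)&(X[:,1]<.14)&(X[:,0]>.595)&(X[:,0]<.62)]
print(np.percentile(T,[3,50,97],axis=0).round(4).tolist())
rel()
E
```

```text
[[0.5959, 0.1021, 0.1421], [0.608, 0.1067, 0.145], [0.6193, 0.1113, 0.1467]]
t 14.65 tcp [0.556  0.1056 0.1212] yaw 0.0411 F [-0.9 -5.8  5.9] gap 0.08 q [-0.01  0.6   1.68 -0.    0.86  1.52]
toolz [ 0.0013 -0.0033 -1.    ]
```

View pics/w7.png

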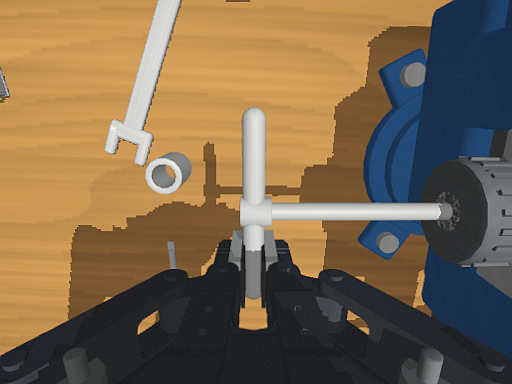

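The bar followed one-to-one, about 39 mm, with no slip in the pads. Continuing.

Request:
play_rows(increments=[[[0,-0.003,0],[0,0,0],0],[[0,-0.008,0],[0,0,0],0],[[0,-0.014,0],[0,0,0],0],[[0,-0.02,0],[0,0,0],0],[[0,-0.026,0],[0,0,0],0],[[0,-0.032,0],[0,0,0],0],[[0,-0.038,0],[0,0,0],0],[[0,-0.044,0],[0,0,0],0],[[0,-0.05,0],[0,0,0],0],[[0,-0.055,0],[0,0,0],0]])

```text
t: 15.65
tcp_pos: [0.5539, 0.1592, 0.1212]
tool_rot: [1.0, 0.021, 0.0, 0.003]
force: [-0.6, -12.3, 6.2]
finger_gap: 0.08
```

Request:
play_rows(increments=[[[0,-0.006,0],[0,0,0],0],[[0,-0.012,0],[0,0,0],0],[[0,-0.018,0],[0,0,0],0],[[0,-0.024,0],[0,0,0],0],[[0,-0.03,0],[0,0,0],0],[[0,-0.035,0],[0,0,0],0],[[0,-0.039,0],[0,0,0],0],[[0,-0.042,0],[0,0,0],0],[[0,-0.042,0],[0,0,0],0],[[0,-0.042,0],[0,0,0],0]])

```text
t: 16.65
tcp_pos: [0.5523, 0.2009, 0.1212]
tool_rot: [1.0, 0.021, 0.0, 0.003]
force: [-0.2, -10.5, 5.9]
finger_gap: 0.084
```

```bash
python3 - <<'E'
from h import *
p,d,m=snap('wrist','w8'); X=cloud(d,m).reshape(-1,3); X=X[~np.isnan(X[:,0])]
T=X[(X[:,2]>.13)&(X[:,2]<.152)&(X[:,1]>.18)&(X[:,1]<.23)&(X[:,0]>.595)&(X[:,0]<.62)]
print(np.percentile(T,[3,50,97],axis=0).round(4).tolist())
rel((.557-.037*.14,.0667+.14,.1212))
E
```

```text
[[0.5958, 0.1977, 0.142], [0.6079, 0.2024, 0.145], [0.6192, 0.2069, 0.1466]]
t 16.7 tcp [0.5523 0.2008 0.1212] yaw 0.0415 F [ -0.2 -11.6   6.2] gap 0.085 q [ 0.16  0.62  1.62 -0.01  0.9   1.7 ]
toolz [ 9.0e-04 -5.6e-03 -1.0e+00]
(0.5518200000000001, 0.2067, 0.1212) -> [-0.0003 -0.0059 -0.0001]
```

View pics/w8.png

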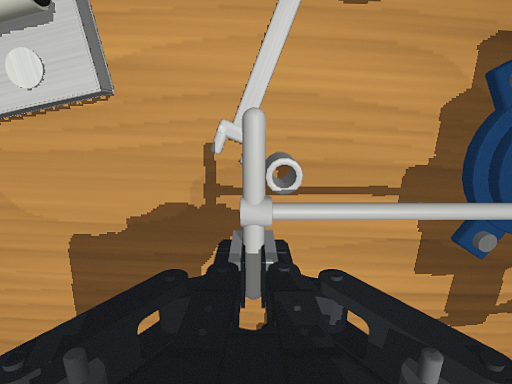

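Request:
play_rows(increments=[[[0,-0.003,0],[0,0,0],0],[[0,-0.0055,0],[0,0,0],0],[[0,-0.0055,0],[0,0,0],0],[[0,-0.0055,0],[0,0,0],0],[[0,-0.0055,0],[0,0,0],0],[[0,-0.0055,0],[0,0,0],0]])

```text
t: 17.3
tcp_pos: [0.5521, 0.206, 0.1212]
tool_rot: [1.0, 0.021, 0.0, 0.003]
force: [0.2, -12.5, 6.9]
finger_gap: 0.088
```

```bash
python3 - <<'E'
from h import *
p,d,m=snap('wrist','w9'); X=cloud(d,m).reshape(-1,3); X=X[~np.isnan(X[:,0])]
T=X[(X[:,2]>.13)&(X[:,2]<.152)&(X[:,1]>.18)&(X[:,1]<.23)&(X[:,0]>.595)&(X[:,0]<.62)]
print(np.percentile(T,[3,50,97],axis=0).round(4).tolist())
for c in ['scene','top']:
    p,d,m=snap(c,c+'9'); X=cloud(d,m)
    for r in manip.regions_of(c,'cartridge')[:2]:
        P=X[r['region']]; P=P[~np.isnan(P[:,0])]
        print(c,r['p'],r['rect'],np.percentile(P,[2,50,98],axis=0).round(3).tolist())
a=cv2.imread('pics/scene9.png')[120:260,150:320]; cv2.imwrite('pics/s9c.png',cv2.resize(a,None,fx=4,fy=4,interpolation=cv2.INTER_CUBIC))
a=cv2.imread('pics/top9.png')[120:270,180:350]; cv2.imwrite('pics/t9c.png',cv2.resize(a,None,fx=4,fy=4,interpolation=cv2.INTER_CUBIC))
rel()
E
```

```text
[[0.5958, 0.2029, 0.1421], [0.6079, 0.2076, 0.145], [0.6192, 0.2121, 0.1466]]
scene 0.51 [210.2, 127.8, 13.2, 23.9] [[0.503, -0.25, 0.081], [0.522, -0.223, 0.122], [0.575, -0.154, 0.154]]
top 0.62 [335.4, 200.8, 17.6, 14.7] [[0.497, -0.273, -0.002], [0.513, -0.23, 0.127], [0.545, -0.219, 0.144]]
t 17.55 tcp [0.5522 0.206  0.1212] yaw 0.0415 F [  0.3 -12.4   6.4] gap 0.081 q [ 0.17  0.62  1.62 -0.01  0.9   1.71]
toolz [ 9.0e-04 -6.1e-03 -1.0e+00]
```

View pics/s9c.png

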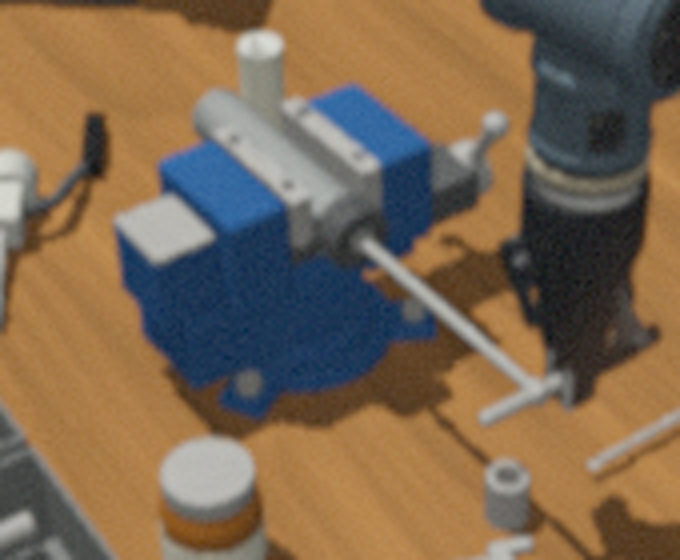

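View pics/t9c.png

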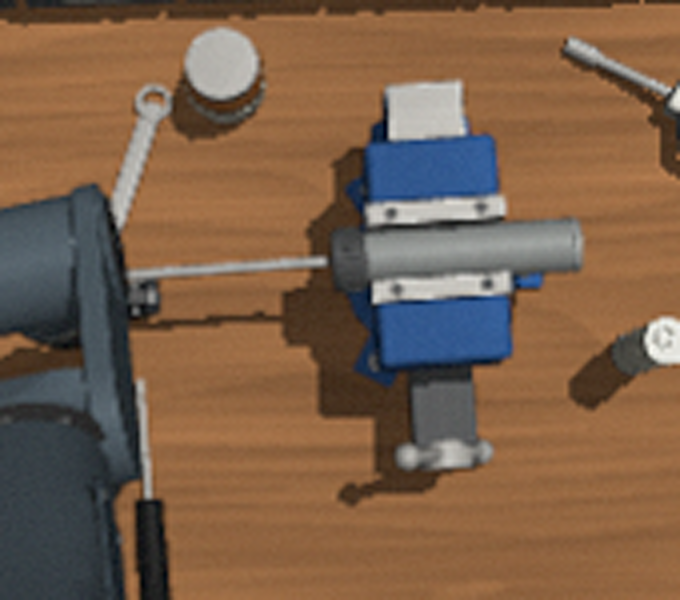

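The scene view shows the rod fully drawn with the bar held and the cartridge upright behind the barrel. The top view shows the rod straight and the bystanders in place. The bar reads 140 mm from rest, the pull is a steady 12.4 N, and the pose is not creeping, so I'm handing in.

```bash
python3 - <<'E'
from h import *
print(manip.sign_off())
E
```

```text
the job is handed in; nothing more can be done
None
```

The fresh cartridge is standing released by the mouth, and the gripper is holding the follower rod out at the groove position. I handed the job in at about 17.6 s; no verdict is reported.

- **Cartridge:** the wrist camera, after release, put it upright at (0.516, -0.237). That is about 0.10 m from the barrel's mouth. The later scene and top views still show it standing there.
- **Rod:** I gripped the robot-side arm of the T-handle and drew it out slowly, with no slip seen. The bar moved 140.1 mm by the wrist camera. The tool itself moved about 139 mm. The pull was steady at about 12.4 N, close to the 13 N expected at the groove, and the pose did not creep.
- **Bystanders:** none looked moved in the last pictures. I checked that only by eye.
- **Checks that fell short:** the groove was too small to make out, so its position rests on the measured bar travel. The finger opening read about 7 mm on the 10 mm bar at a 90 N grip, which I put down to flex in the fingers or pads.

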